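# Shelve the desk books by height and close the sliding stop

### The job

Put the green binder, the orange book and the yellow book into the desk rack with the blue book that already stands there: all upright, spines facing out and in line with the rack's front edge, in order of height with the tallest against the fixed end and the shortest next to the stop. Open the sliding stop as far as you need, then push it up until the whole row is held snug with no gaps. Do not tip any book over, and leave the other things on the desk where they are.

Things in the scene. Friction and masses are not known exactly. Their poses are not given: they have to be found in the camera images.
- rack: Light oak desk book rack, fixed to the desk. Origin: centre of its underside, z up. Base board 150 mm deep (x -75 to 75), 390 mm long (y), 12 mm thick: books stand on it at z = 12. Its front edge (x = -75) faces the robot. An upright fixed end at +y (left seen from the robot), a white sliding stop on the -y side; open in front, behind and above.
- fixed_end (a point): Middle of the top edge of the inner face of the rack's fixed end: at y = 177 mm, z = 125 mm in the rack's frame. The end is an oak board 18 mm thick, across the whole depth.
- front_edge (a point): Middle of the upper front edge of the rack's base board (x = -75 mm, z = 12 mm in the rack's frame), where the spines belong.
- stop (a joint): The sliding stop: its value (m) is the clear distance from the fixed end's inner face to the stop's inner face, which is thus at y = 0.177 - value in the rack's frame. Larger is more open; limit 0.31. It slides along the rack's y with about 2.5 N of friction, stays where it is left and can be pushed from either side.
- stop_top (a point): Middle of the top edge of the stop's inner face (towards the books), 125 mm above the desk. The stop is a white steel plate 10 mm thick, 130 mm deep (rack x -65 to 65); on its outer (-y) side a foot 50 mm long and two low braces, 45 mm either side of the middle, under 75 mm above the desk.
- green_binder: Green ring binder (paper label and round finger hole on the spine), the tallest. 42 mm thick (y), 130 mm deep (x), 172 mm high (z), flat faces, 0.15 to 0.55 kg. Origin: centre of its underside; the spine is the -x face, the covers are the +y and -y faces.
- green_binder_spine (a point): Middle of the lower edge of the spine of the green binder (65 mm to -x of its origin).
- blue_book: Blue hardback with cream bands, second tallest; it already stands in the rack, its spine in line with the front edge, with a free space of about 95 to 120 mm between it and the fixed end. 34 mm thick (y), 120 mm deep (x), 158 mm high (z), flat faces, 0.15 to 0.55 kg. Origin: centre of its underside; the spine is the -x face, the covers are the +y and -y faces.
- blue_book_spine (a point): Middle of the lower edge of the spine of the blue book (60 mm to -x of its origin).
- orange_book: Orange hardback with cream bands, third tallest. 30 mm thick (y), 112 mm deep (x), 144 mm high (z), flat faces, 0.15 to 0.55 kg. Origin: centre of its underside; the spine is the -x face, the covers are the +y and -y faces.
- orange_book_spine (a point): Middle of the lower edge of the spine of the orange book (56 mm to -x of its origin).
- yellow_book: Yellow hardback with dark bands, the shortest. 26 mm thick (y), 100 mm deep (x), 130 mm high (z), flat faces, 0.15 to 0.55 kg. Origin: centre of its underside; the spine is the -x face, the covers are the +y and -y faces.
- yellow_book_spine (a point): Middle of the lower edge of the spine of the yellow book (50 mm to -x of its origin).
- mug: White mug, 80 mm across, 92 mm high, handle at +y. Origin: centre of its underside. Bystander.
- pencil_pot: Pink pot of pencils (one piece), 76 mm across, 150 mm to the pencil tips. Origin: centre of its underside. Bystander.
- stapler: Pink and black stapler 125 mm long (x), 36 mm wide, 52 mm high. Origin: centre of its underside. Bystander.
- succulent: Small green succulent in a grey pot, 84 mm across the pot, 130 mm high. Origin: centre of its underside. Bystander.
- desk_clock: Round oak desk clock, 92 mm wide (y), 40 mm deep, 98 mm high. Origin: centre of its underside. Bystander.
- tape_dispenser: White tape dispenser 150 mm long (x), 56 mm wide, 86 mm high. Origin: centre of its underside. Bystander.
- photo_frame: Oak photo frame on a strut, 130 mm wide (y), 170 mm high. Origin: under the middle of the frame. Bystander.
There are look-alikes about, which are no part of the job. What is shaped like the orange_book but purple is not meant.

How it is judged:
At the end, for the whole second after the job is handed in: Green, blue, orange, yellow from the fixed end, standing on the base board (within 4 mm), upright (0.06 rad), at rest, each within 8 mm of its place in the closed row, each spine within 15 mm of the front edge; stop below 0.136 (the four thicknesses, 132 mm, plus 4) (y of green_binder in the frame of rack between 0.148 and 0.164 m and x of green_binder_spine in the frame of rack between -0.09 and -0.06 m and z of green_binder in the frame of rack between 0.008 and 0.016 m and angle between each of green_binder, blue_book, orange_book, yellow_book's own z axis and vertical below 0.06 rad and linear speed of each of green_binder, blue_book, orange_book, yellow_book below 0.02 m/s and y of blue_book in the frame of rack between 0.11 and 0.126 m and x of blue_book_spine in the frame of rack between -0.09 and -0.06 m and z of blue_book in the frame of rack between 0.008 and 0.016 m and y of orange_book in the frame of rack between 0.078 and 0.094 m and x of orange_book_spine in the frame of rack between -0.09 and -0.06 m and z of orange_book in the frame of rack between 0.008 and 0.016 m and y of yellow_book in the frame of rack between 0.05 and 0.066 m and x of yellow_book_spine in the frame of rack between -0.09 and -0.06 m and z of yellow_book in the frame of rack between 0.008 and 0.016 m and value of joint stop below 0.136 m); the robot touches nothing.
It fails at once if a bystander (mug, pencil pot, stapler, succulent, clock, tape dispenser or photo frame) is pushed more than 30 mm from its place or tipped over (distance of any of mug, pencil_pot, stapler, succulent, desk_clock, tape_dispenser, photo_frame from where it was at the start of the episode above 0.03 m or angle between any of mug, pencil_pot, stapler, succulent, desk_clock, tape_dispenser, photo_frame's own z axis and vertical above 0.5 rad).
It fails at once if a book or the binder is tipped over (more than about 30 degrees from upright) (angle between any of green_binder, blue_book, orange_book, yellow_book's own z axis and vertical above 0.55 rad).
It also fails if it takes over 72 s, if anything falls off the work surface, if the arm or the gripper's body presses on something with over 40 N, if the wrist force passes 120 N, or if a joint passes its speed limit or range.

### The arm

A 6-joint arm with a two-finger parallel gripper is mounted at the origin on the work surface. World frame = base frame: x ahead of the robot, y to its left, z up, the work surface at z = 0. Lengths are in m, angles in rad, forces in N, time in s.
With the tool pointing down it reaches from about 0.25 to 0.725 m from the base axis. Payload 4 kg.
Tool frame: the origin (TCP) lies midway between the tips of the shut fingers; the grasp point (between the pads) lies 19 mm behind it (bot.grip_point_offset is the distance from the TCP to the grasp point, in m); z points along the fingers, y is the line along which they close (so a half turn about z gives the same grasp; the last joint's range is limited). The gripper opens to 85 mm and grips with 20 to 120 N. Pads are 22 mm wide; open, the fingers measure 114 mm over their backs; the gripper's body (76 mm by 85 mm) begins 54 mm behind the grasp point. The pads swing forward as they close: fully open they stand 13 mm farther back than shut.
Start: joints at [-1.315, 0.241, 0.005, 1.335, 0, 1.571], TCP at [0.127, -0.484, 0.231] pointing down, gripper open.
Joint ranges: [-2.72, 2.72], [-1.05, 1.87], [-1.09, 1.28], [-1.99, 2.15], [-1.42, 1.44], [-3.14, 3.14]. Speed limits (rad/s): [2.79, 2.79, 3.14, 3.14, 3.14, 3.14].

### API

Orientations are given as a unit quaternion [x, y, z, w].
In Python, from workcell import bot gives the robot as it stands.
- The arm moves only by the tool step_arm, never from a script. Its argument "targets" is text: rows parted by semicolons, each of 7 numbers parted by spaces: the opening, from -1 (shut) to 1 (fully open), so that 0 is half open, then the shift along the world's x, y, z normalised to -1 to 1, where 1 is 0.5 m, then the turn, a rotation vector about the world's x, y, z normalised to -1 to 1, where 1 is pi/4 rad. In form: gripper x y z wx wy wz; .... A call has 1 to 10 rows; each row is the pose to reach, as a shift and turn from the pose commanded when the call began; what a row does not reach only later rows make up. A row lasts 1/12 s, in which the tool goes at most 41.7 mm and 7.16 degrees, less where a joint would pass 70% of its speed; a pose out of reach is approached as far as the arm can. A call with a number of a shift or a turn outside -1 to 1 is refused whole. A call with a gripper value outside its range is refused whole. The fingers move at their own pace and stop on an object; the grip force is fixed at half the most. Time passes only in rows, so rows that repeat a pose let the fingers close. It gives the time, the measured TCP pose, the force, the opening and the grip force at its end, in the units of the state.
- bot.get_obs(): the state, without advancing time (a new reading comes with each control period).
- bot.camera(name): name is "side" or "top"; returns the picture (480x640x3 uint8, red, green, blue); there is no depth.
- bot.camera_info(name): a dict with "vertical_fov" (degrees; the focal length in pixels is half the picture's height over the tangent of half this angle, whatever the lens; pixels are square), "cx", "cy" (the principal point, pixels), "pose" (4x4, takes a point from camera to world coordinates). Camera axes: x right, y up, looking along -z (the intrinsics and any distortion apply to the point x, -y, -z); pixel columns grow to the right and rows downward; lengths in m; the calibration is good to about 2 mm. A picture is of the moment at which its call begins. camera_info takes no time and is no camera call.
- bot.job_done(): hands the job in; it is judged then, once.
The state is a dict: "clock": time; "joint_pos": joint angles; "joint_vel": joint speeds; "tau": joint torques, N m; "eef_pos": TCP position; "tool_rot": TCP orientation; "ft_force": force on the tool from outside, world axes, zero at the start; "ft_torque": the same for the moment, N m; "grip_width": finger opening in m; "grasp_force": force on a finger pad.
Only numpy, scipy, OpenCV 4.12 (cv2) and the standard library are available. Lean on these libraries where they do the work, as an engineer would, in place of code of your own. Each camera call takes 0.05 s, during which the arm holds its last target. There are 200 camera calls.

## Working session

There is one attempt and no reset: what is moved stays moved. The work goes in short steps, Python scripts to look and compute and a tool call to move; the robot and the scene stay as the last step left them, time stands still between calls to the robot, and variables do not carry over. Pictures are saved under pics/ and viewed, at most 10 in all, crops included, and the job is handed in when it is done.

Besides the shell and the picture viewer there is one more tool, called as name(argument=value, ...), one argument or row to a line, values as JSON. step_arm: Moves the arm, as the interface text tells. Scaled input: -1 to 1 covers 0.5 m each way for a shift and pi/4 rad each way for a turn. Its arguments: {"type":"object","properties":{"targets":{"type":"string"}},"required":["targets"]}

```bash
mkdir -p pics
python3 - <<'E'
from workcell import bot
import cv2
for n in("top","side"):
    cv2.imwrite(f"pics/{n}0.png",bot.camera(n)[:,:,::-1]); i=bot.camera_info(n); print(n,i)
print(bot.get_obs())
E
```

```text
top {'vertical_fov': 48.645064890925646, 'cx': 325.4022819232594, 'cy': 238.01628257495526, 'pose': array([[ 0.00844446,  0.98769396, -0.15617086,  0.36325608],
       [-0.99993547,  0.0071537 , -0.00882521, -0.00252391],
       [-0.00759941,  0.15623531,  0.98769063,  1.44653997],
       [ 0.        ,  0.        ,  0.        ,  1.        ]])}
side {'vertical_fov': 57.776367033220595, 'cx': 320.0899044902324, 'cy': 243.30069515639593, 'pose': array([[-0.95646706,  0.18153803, -0.22850536,  0.33637447],
       [-0.29164968, -0.56628386,  0.77088459,  0.90300944],
       [ 0.01054597,  0.80396924,  0.59457737,  0.82239322],
       [ 0.        ,  0.        ,  0.        ,  1.        ]])}
{'clock': 0.1, 'joint_pos': array([-1.31501079e+00,  2.41346918e-01,  3.87408657e-03,  1.33522510e+00,
       -1.48453542e-05,  1.57078692e+00]), 'joint_vel': array([ 0.00052018, -0.00065814,  0.00444373, -0.00040032,  0.00021915,
       -0.00030647]), 'tau': array([-4.00878434e-04, -3.73137224e+01,  2.53010398e+01,  1.08626671e-02,
       -3.79704238e-05,  3.40625155e-07]), 'eef_pos': array([ 0.12635452, -0.48318347,  0.23050314]), 'tool_rot': array([ 9.91831812e-01,  1.27549019e-01, -1.28627222e-04, -9.42091517e-04]), 'ft_force': array([ 0.15560903, -0.33448755,  0.49278092]), 'ft_torque': array([ 0.0942246 ,  0.00322481, -0.00055092]), 'grasp_force': 0.0, 'grip_width': 0.0853581178405205}
```

View pics/top0.png

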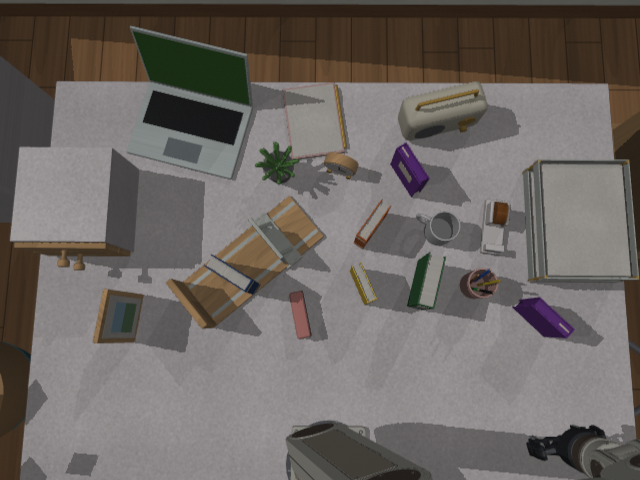

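View pics/side0.png

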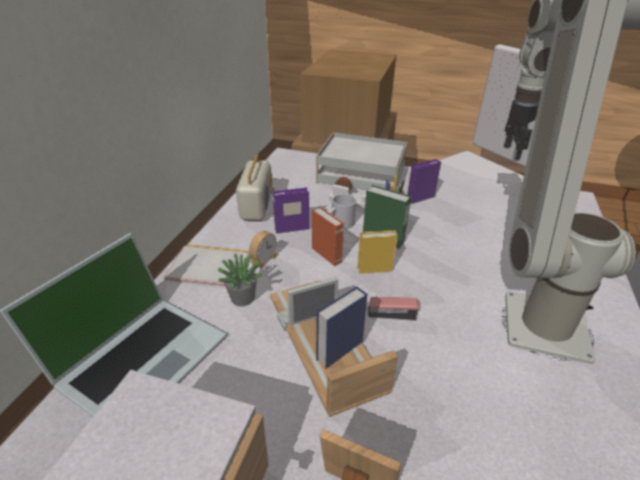

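Run:
```python
import cv2,numpy as np
a=cv2.imread("pics/top0.png")
def crop(x,y,w,h,W,H): return cv2.resize(a[y:y+h,x:x+w],(W,H),interpolation=cv2.INTER_CUBIC)
up=crop(340,190,114,120,570,600) # x5
cv2.imwrite("pics/c1.png",up)
cv2.imwrite("pics/c2.png",crop(160,190,180,140,771,600)) # x4.286
```

```text
(no output)
```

View pics/c1.png

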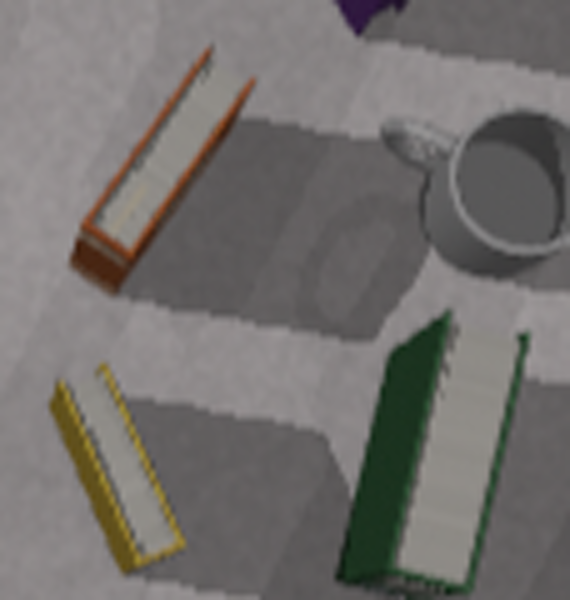

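View pics/c2.png

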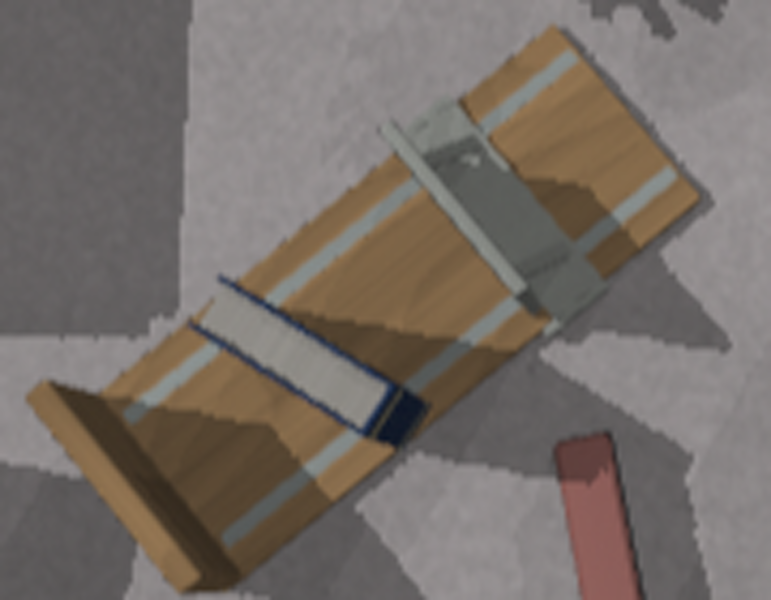

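```bash
cat > h.py <<'E'
import numpy as np,cv2
from workcell import bot
from scipy.optimize import least_squares
def K(n):
    i=bot.camera_info(n); return i,240/np.tan(np.radians(i["vertical_fov"])/2)
def ray(n,px,z):
    i,f=K(n); P=i["pose"]; d=P[:3,:3]@np.array([(px[0]-i["cx"])/f,-(px[1]-i["cy"])/f,-1]); o=P[:3,3]
    return o+d*(z-o[2])/d[2]
def proj(n,p):
    i,f=K(n); P=i["pose"]; c=(np.atleast_2d(p)-P[:3,3])@P[:3,:3]
    return np.c_[i["cx"]-f*c[:,0]/c[:,2], i["cy"]+f*c[:,1]/c[:,2]]
def fit(world2,local2):
    f=lambda q:(local2@np.array([[np.cos(q[2]),np.sin(q[2])],[-np.sin(q[2]),np.cos(q[2])]])+q[:2]-world2).ravel()
    b=min((least_squares(f,[*world2.mean(0),a]) for a in np.linspace(-3,3,7)),key=lambda r:r.cost)
    return b.x,np.abs(b.fun).max()
def toworld(q,L):
    L=np.atleast_2d(L).astype(float); c,s=np.cos(q[2]),np.sin(q[2])
    return np.c_[L[:,0]*c-L[:,1]*s+q[0],L[:,0]*s+L[:,1]*c+q[1],L[:,2]]
def torack(q,p):
    c,s=np.cos(q[2]),np.sin(q[2]); d=np.asarray(p)[:2]-q[:2]; return np.array([c*d[0]+s*d[1],-s*d[0]+c*d[1]])
E
cat > m.py <<'E'
from h import *
def full(pts,s,ox,oy): return [((u+.5)/s-.5+ox,(v+.5)/s-.5+oy) for u,v in pts]
C1=(5,340,190);C2=(771/180,160,190)
# order: back +y, back -y, front -y, front +y
B={"orange":([(212,47),(254,80),(128,257),(88,220)],C1,.112,.030,.144,0),
"yellow":([(60,382),(102,367),(185,545),(138,563)],C1,.100,.026,.130,0),
"green":([(449,313),(526,335),(470,590),(392,575)],C1,.130,.042,.172,0),
"blue":([(192,321),(220,277),(395,388),(364,430)],C2,.120,.034,.158,.012)}
img=cv2.imread("pics/side0.png"); it=cv2.imread("pics/top0.png")
def draw(q,x0,x1,y0,y1,z0,z1):
    for n,im in(("side",img),("top",it)):
        for z in(z0,z1):
            p=proj(n,toworld(q,[(x0,y0,z),(x1,y0,z),(x1,y1,z),(x0,y1,z)]))
            cv2.polylines(im,[np.round(p*16).astype(int)],True,(255,255,0),1,cv2.LINE_AA,4)
for k,(p,c,d,t,h,z0) in B.items():
    w=np.array([ray("top",u,h+z0)[:2] for u in full(p,*c)])
    q,r=fit(w,np.array([(d/2,t/2),(d/2,-t/2),(-d/2,-t/2),(-d/2,t/2)]))
    print(k,q.round(4),np.degrees(q[2]).round(1),"res",r.round(4)); draw(q,-d/2,d/2,-t/2,t/2,z0,z0+h); B[k]=q
rp=[((28,395),-.075+.15,.195,.125),((182,593),-.075,.195,.125),((50,381),.075,.177,.125),((205,587),-.075,.177,.125),((553,28),.075,-.195,.012),((700,193),-.075,-.195,.012)]
w=np.array([ray("top",full([a[0]],*C2)[0],a[3])[:2] for a in rp]); q,r=fit(w,np.array([a[1:3] for a in rp]))
print("rack",q.round(4),np.degrees(q[2]).round(1),r); draw(q,-.075,.075,-.195,.195,0,.012); draw(q,-.075,.075,.177,.195,.012,.125)
for u in((382,128),(520,312)): 
    v=torack(q,ray("top",full([u],*C2)[0],.125)); print("stop pt",v,.177-v[1])
print("blue in rack",torack(q,B["blue"][:2]))
c=img[130:430,250:450]; c=cv2.resize(c,(400,600)); d=cv2.resize(it[190:340,160:460],(800,400))
o=np.zeros((600,800,3),np.uint8)
o[:,:400]=c; o[:400,400:]=cv2.resize(d,(400,200)).repeat(2,0) if 0 else cv2.resize(it[190:330,340:460],(400,400)); cv2.imwrite("pics/fit.png",o)
E
python3 m.py
```

```text
orange [ 0.6163 -0.1112  5.6639] 324.5 res 0.0034
yellow [ 0.461  -0.0868  0.4171] 23.9 res 0.0029
green [ 0.4646 -0.2462 -0.2354] -13.5 res 0.0027
blue [0.4799 0.2435 1.0199] 58.4 res 0.0034
rack [0.5264 0.2113 0.7111] 40.7 0.004599713525028082
stop pt [ 0.0649344  -0.06556823] 0.24256823285855877
stop pt [-0.07247765 -0.05824927] 0.23524927156864844
blue in rack [-0.01422276  0.05471448]
```

View pics/fit.png

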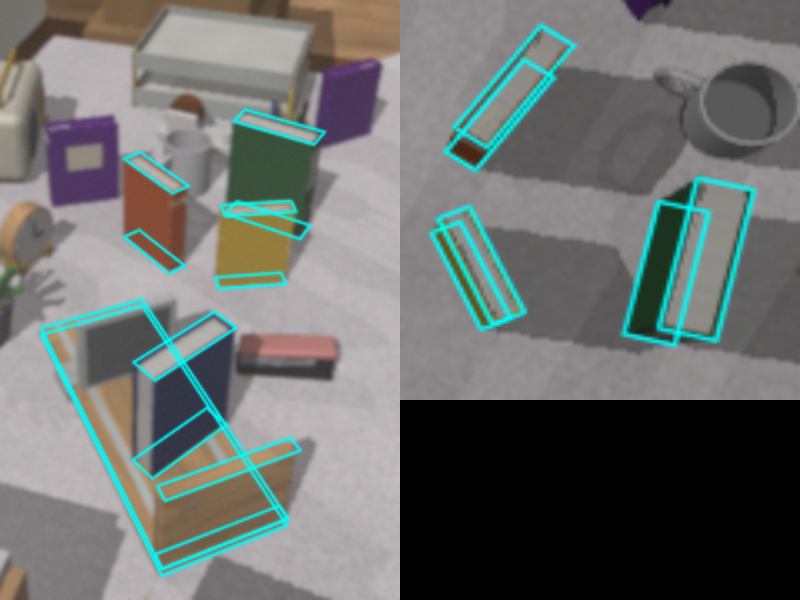

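Picks (top view): orange book (372,223), rivals are the stapler (300,315, pink) and the purple look-alikes (410,170) and (545,318). Yellow (363,283), with only the yellow front edge of the notepad (325,120) as a rival. Green binder is (427,280), with the laptop and succulent as rivals. The outlines in the fit picture match all four books in both cameras. The blue book stands skewed by about 18° in the rack, and the stop is at about 0.239, open wide enough.

Now I'll move above the binder.

step_arm(
  targets="0.5 .169 .1185 .04 0 0 .843;0.5 .169 .1185 .04 0 0 .843;0.5 .169 .1185 .04 0 0 .843;0.5 .169 .1185 .04 0 0 .843;0.5 .169 .1185 .04 0 0 .843;0.5 .169 .1185 .04 0 0 .843",
)

```text
clock: 0.6
eef_pos: [0.2115, -0.4238, 0.2511]
tool_rot: [0.895, 0.446, -0.0, -0.0]
ft_force: [-0.8, 0.9, 0.5]
grip_width: 0.0643
grasp_force: 0.0
```

step_arm(
  targets="0.5 .169 .1185 .04 0 0 .843;0.5 .169 .1185 .04 0 0 .843;0.5 .169 .1185 .04 0 0 .843;0.5 .169 .1185 .04 0 0 .843;0.5 .169 .1185 .04 0 0 .843;0.5 .169 .1185 .04 0 0 .843",
)

```text
clock: 1.1
eef_pos: [0.296, -0.3646, 0.2709]
tool_rot: [0.702, 0.713, 0.0, -0.0]
ft_force: [-1.3, 0.3, 0.5]
grip_width: 0.0637
grasp_force: 0.0
```

step_arm(
  targets="0.5 .169 .1185 .02 0 0 .843;0.5 .169 .1185 .02 0 0 .843;0.5 .169 .1185 .02 0 0 .843;0.5 .169 .1185 .02 0 0 .843;0.5 .169 .1185 .02 0 0 .843;0.5 .169 .1185 .02 0 0 .843",
)

```text
clock: 1.6
eef_pos: [0.3803, -0.3053, 0.2807]
tool_rot: [0.432, 0.902, 0.0, -0.001]
ft_force: [0.2, -0.1, 0.3]
grip_width: 0.0637
grasp_force: 0.0
```

step_arm(
  targets="0.5 .169 .1185 0 0 0 .843;0.5 .169 .1185 0 0 0 .843;0.5 .169 .1185 0 0 0 .843;0.5 .169 .1185 0 0 0 .843;0.5 .169 .1185 0 0 0 .843;0.5 .169 .1185 0 0 0 .843;0.5 .169 .1185 0 0 0 .843",
)

```text
clock: 2.18
eef_pos: [0.4645, -0.2463, 0.2806]
tool_rot: [0.118, 0.993, 0.0, -0.001]
ft_force: [0.6, 0.0, -0.0]
grip_width: 0.0636
grasp_force: 0.0
```

step_arm(
  targets="0.5 0 0 -.1 0 0 0;0.5 0 0 -.2 0 0 0;0.5 0 0 -.26 0 0 0;0.5 0 0 -.298 0 0 0;0.5 0 0 -.298 0 0 0",
)

```text
clock: 2.6
eef_pos: [0.4599, -0.2444, 0.1261]
tool_rot: [0.119, 0.993, 0.002, -0.006]
ft_force: [-1.2, 0.3, -1.2]
grip_width: 0.0646
grasp_force: 0.0
```

step_arm(
  targets="-0.2 0 0 0 0 0 0;-0.2 0 0 0 0 0 0;-0.2 0 0 0 0 0 0;-0.2 0 0 0 0 0 0;-0.2 0 0 0 0 0 0;-0.2 0 0 0 0 0 0",
)

```text
clock: 3.1
eef_pos: [0.4657, -0.2473, 0.134]
tool_rot: [0.118, 0.993, -0.001, 0.002]
ft_force: [1.1, -0.1, 2.5]
grip_width: 0.0412
grasp_force: 63.1
```

step_arm(
  targets="-1 0 0 0.02 0 0 0;-1 0 0 .05 0 0 0;-1 0 0 .1 0 0 0;-1 0 0 .16 0 0 0;-1 0 0 .16 0 0 0",
)

```text
clock: 3.52
eef_pos: [0.4671, -0.2482, 0.2187]
tool_rot: [0.118, 0.993, -0.002, 0.005]
ft_force: [2.5, -0.5, -2.0]
grip_width: 0.0412
grasp_force: 62.5
```

step_arm(
  targets="-1 0 .05 .08 0 0 .1;-1 0 .12 .16 0 0 .2;-1 0 .2 .22 0 0 .3;-1 0 .28 .26 0 0 .4;-1 0 .36 .26 0 0 .5;-1 0 .44 .26 0 0 .6;-1 0 .5 .26 0 0 .6",
)

```text
clock: 4.1
eef_pos: [0.4642, -0.0049, 0.3429]
tool_rot: [-0.117, 0.993, -0.0, 0.001]
ft_force: [2.0, 0.2, -3.6]
grip_width: 0.0418
grasp_force: 64.0
```

step_arm(
  targets="-1 0 .07 0 0 0 .1;-1 -.02 .15 0 0 0 .2;-1 -.04 .23 0 0 0 .3;-1 -.06 .31 0 0 0 .4;-1 -.08 .39 0 0 0 .5;-1 -.09 .47 0 0 0 .607;-1 -.09 .54 0 0 0 .607;-1 -.09 .6 0 0 0 .607;-1 -.09 .63 0 0 0 .607;-1 -.09 .63 0 0 0 .607",
)

```text
clock: 4.93
eef_pos: [0.4187, 0.3115, 0.3405]
tool_rot: [-0.35, 0.937, 0.0, -0.001]
ft_force: [-0.1, -0.7, -4.6]
grip_width: 0.0412
grasp_force: 64.0
```

Run:
```python
from h import *
print(bot.get_obs()["eef_pos"],bot.get_obs()["joint_pos"])
t=bot.camera("top");s=bot.camera("side")
o=np.zeros((600,800,3),np.uint8)
o[:420,:400]=cv2.resize(t[180:348,160:320],(400,420)); o[:,400:]=cv2.resize(s[160:460,230:430],(400,600))
cv2.imwrite("pics/g1.png",o[:,:,::-1])
```

```text
[0.41873018 0.31152921 0.34049596] [ 6.39057024e-01  2.71414553e-01  3.26285295e-01  1.62743922e+00
  1.00379414e-03 -7.58320690e-02]
```

View pics/g1.png

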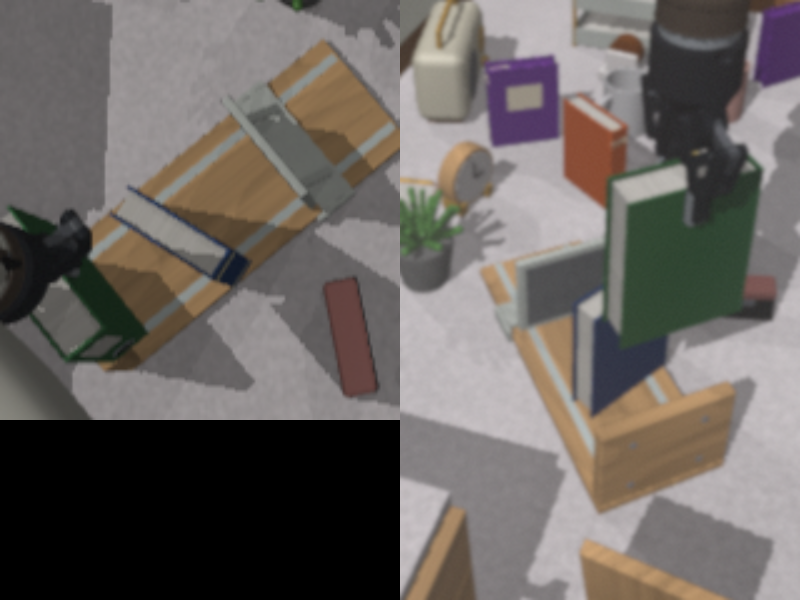

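Run:
```python
from h import *
q=[.5264,.2113,.7111]
P=[(330,415,.075,.195,0),(391,391.5,-.075,.195,0),(329,378,.075,.195,.125),(396.5,357.5,-.075,.195,.125)]
for p in P: print(proj("side",toworld(q,p[2:]))[0].round(1),p[:2], torack(q,ray("side",p[:2],p[4])).round(4),p[2:4])
print(toworld(q,[(-.010,.151,0),(-.015,.055,0),(-.015,.091,0),(-.019,.037,0),(-.025,-.013,0)]).round(4), bot.get_obs()["eef_pos"])
```

```text
[330.4 417.3] (330, 415) [0.0736 0.19  ] (0.075, 0.195)
[392.9 392.2] (391, 391.5) [-0.0721  0.1918] (-0.075, 0.195)
[332.  379.9] (329, 378) [0.0785 0.1888] (0.075, 0.195)
[399.8 354.8] (396.5, 357.5) [-0.0654  0.1981] (-0.075, 0.195)
[[0.4203 0.3192 0.    ]
 [0.4791 0.2432 0.    ]
 [0.4556 0.2705 0.    ]
 [0.4879 0.2269 0.    ]
 [0.5159 0.1851 0.    ]] [0.41907237 0.3083209  0.3411174 ]
```

step_arm(
  targets="-1 0 0 0 0 0 0;-1 0 0 0 0 0 0",
)

```text
clock: 5.2
eef_pos: [0.4196, 0.3072, 0.3421]
tool_rot: [-0.347, 0.938, -0.0, -0.0]
ft_force: [0.0, 0.3, -4.6]
grip_width: 0.0416
grasp_force: 64.0
```

step_arm(
  targets="-1 .004 .021 0 0 0 0;-1 .004 .021 -.08 0 0 0;-1 .004 .021 -.16 0 0 0;-1 .004 .021 -.24 0 0 0;-1 .004 .021 -.3 0 0 0;-1 .004 .021 -.35 0 0 0;-1 .004 .021 -.37 0 0 0;-1 .004 .021 -.38 0 0 0;-1 .004 .021 -.385 0 0 0;-1 .004 .021 -.385 0 0 0",
)

```text
clock: 6.03
eef_pos: [0.4225, 0.3196, 0.1507]
tool_rot: [-0.348, 0.938, 0.0, 0.001]
ft_force: [0.4, 0.1, -4.6]
grip_width: 0.0409
grasp_force: 63.8
```

step_arm(
  targets="-1 0 0 -.004 0 0 0;-1 0 0 -.008 0 0 0;-1 0 0 -.008 0 0 0",
)

```text
clock: 6.28
eef_pos: [0.422, 0.3194, 0.1463]
tool_rot: [-0.348, 0.938, 0.0, 0.001]
ft_force: [-0.0, -0.1, -4.9]
grip_width: 0.0413
grasp_force: 63.8
```

step_arm(
  targets="-1 0 0 -.003 0 0 0;-1 0 0 -.003 0 0 0;-1 0 0 -.006 0 0 0;-1 0 0 -.006 0 0 0",
)

```text
clock: 6.62
eef_pos: [0.4219, 0.3196, 0.146]
tool_rot: [-0.348, 0.938, 0.001, 0.002]
ft_force: [-4.2, -3.4, 12.1]
grip_width: 0.0415
grasp_force: 65.7
```

step_arm(
  targets="-1 0 0 .004 0 0 0;0.3 0 0 .004 0 0 0;0.3 0 0 .004 0 0 0;0.3 0 0 .004 0 0 0;0.3 0 0 .004 0 0 0;.3 0 0 .03 0 0 0;.3 0 0 .09 0 0 0;.3 0 0 .17 0 0 0;.3 0 0 .17 0 0 0",
)

```text
clock: 7.37
eef_pos: [0.4246, 0.3214, 0.2349]
tool_rot: [-0.348, 0.938, 0.002, 0.006]
ft_force: [1.4, 1.4, 2.3]
grip_width: 0.0562
grasp_force: 0.0
```

step_arm(
  targets=".22 .04 -.05 0 0 0 .15;.22 .08 -.1 0 0 0 .3;.22 .116 -.152 0 0 0 .391;.22 .116 -.152 0 0 0 .391;.22 .116 -.152 0 0 0 .391",
)

```text
clock: 7.78
eef_pos: [0.4803, 0.2419, 0.2272]
tool_rot: [-0.485, 0.874, 0.0, -0.0]
ft_force: [0.3, 0.8, 0.5]
grip_width: 0.052
grasp_force: 0.0
```

Run:
```python
from h import *
print(bot.get_obs()["eef_pos"],bot.get_obs()["tool_rot"],bot.get_obs()["grip_width"])
t=bot.camera("top");s=bot.camera("side")
o=np.zeros((600,800,3),np.uint8)
o[:420,:400]=cv2.resize(t[180:348,160:320],(400,420)); o[:,400:]=cv2.resize(s[160:460,230:430],(400,600))
cv2.imwrite("pics/g2.png",o[:,:,::-1])
```

```text
[0.48033199 0.24192407 0.22719222] [-4.85416398e-01  8.74283073e-01  1.65434615e-04 -2.72442215e-05] 0.05199646095009046
```

View pics/g2.png

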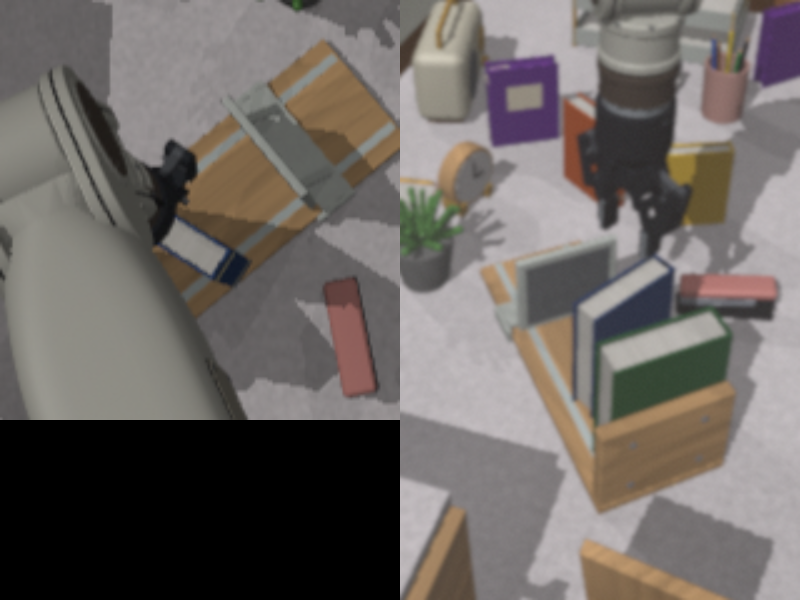

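The binder stands upright against the fixed end (side panel), and the blue book is still skewed. Next I grasp the blue book, square it and move it close.

step_arm(
  targets=".22 0 .002 -.07 0 0 0;.22 0 .002 -.14 0 0 0;.22 0 .002 -.19 0 0 0;.22 0 .002 -.2 0 0 0;.22 0 .002 -.2 0 0 0;-.6 0 .002 -.2 0 0 0;-.6 0 .002 -.2 0 0 0;-.6 0 .002 -.2 0 0 0;-1 0 .002 -.2 0 0 0;-1 0 .002 -.2 0 0 0",
)

```text
clock: 8.72
eef_pos: [0.4806, 0.2451, 0.1294]
tool_rot: [-0.487, 0.873, 0.0, 0.002]
ft_force: [-0.7, 1.8, 4.8]
grip_width: 0.0333
grasp_force: 60.7
```

step_arm(
  targets="-1 0 0 .01 0 0 0;-1 0 0 .02 0 0 0;-1 0 0 .02 0 0 0",
)

```text
clock: 8.97
eef_pos: [0.4797, 0.2438, 0.1381]
tool_rot: [-0.487, 0.873, -0.0, 0.0]
ft_force: [-0.4, -0.1, -3.0]
grip_width: 0.033
grasp_force: 59.9
```

step_arm(
  targets="-1 0 0 0 0 0 -.13;-1 0 0 0 0 0 -.26;-1 -.01 .01 0 0 0 -.391;-1 -.03 .03 0 0 0 -.391;-1 -.045 .05 0 0 0 -.391;-1 -.045 .05 0 0 0 -.391;-1 -.045 .05 -.01 0 0 -.391;-1 -.045 .05 -.018 0 0 -.391;-1 -.045 .05 -.022 0 0 -.391;-1 -.045 .05 -.022 0 0 -.391",
)

```text
clock: 9.8
eef_pos: [0.4577, 0.269, 0.1294]
tool_rot: [-0.348, 0.938, 0.0, 0.001]
ft_force: [-5.1, -3.2, 15.5]
grip_width: 0.0334
grasp_force: 65.2
```

step_arm(
  targets="-1 0 0 .004 0 0 0;0 0 0 .004 0 0 0;0 0 0 .004 0 0 0;0 0 0 .004 0 0 0;0 0 0 .03 0 0 0;0 0 0 .09 0 0 0;0 0 0 .17 0 0 0;0 0 0 .24 0 0 0;0 0 0 .24 0 0 0",
)

```text
clock: 10.55
eef_pos: [0.4606, 0.271, 0.2539]
tool_rot: [-0.348, 0.938, 0.001, 0.007]
ft_force: [0.8, 0.5, 0.1]
grip_width: 0.0427
grasp_force: 0.0
```

step_arm(
  targets=".1 .03 -.07 0 0 0 -.14;.1 .06 -.14 0 0 0 -.28;.1 .09 -.21 0 0 0 -.42;.1 .12 -.28 0 0 0 -.56;.1 .15 -.35 0 0 0 -.7;.1 .17 -.4 0 0 0 -.85;.1 .17 -.4 0 0 0 -.85;.1 .17 -.4 0 0 0 -.85",
)

```text
clock: 11.22
eef_pos: [0.5425, 0.0675, 0.2456]
tool_rot: [-0.02, 1.0, 0.0, -0.0]
ft_force: [-0.4, 0.6, -0.3]
grip_width: 0.0473
grasp_force: 0.0
```

step_arm(
  targets=".1 .03 -.07 0 0 0 -.14;.1 .06 -.14 0 0 0 -.28;.1 .09 -.21 0 0 0 -.42;.1 .12 -.28 0 0 0 -.56;.1 .147 -.33 0 0 0 -.7;.1 .147 -.36 0 0 0 -.845;.1 .147 -.36 0 0 0 -.845;.1 .147 -.36 0 0 0 -.845",
)

```text
clock: 11.88
eef_pos: [0.6155, -0.1103, 0.2457]
tool_rot: [0.304, 0.953, 0.0, -0.001]
ft_force: [0.6, 0.6, 0.2]
grip_width: 0.0469
grasp_force: 0.0
```

Run:
```python
from h import *
o_=bot.get_obs();print(o_["eef_pos"],o_["tool_rot"],o_["joint_pos"].round(2))
t=bot.camera("top");s=bot.camera("side")
o=np.zeros((600,800,3),np.uint8)
o[:420,:400]=cv2.resize(t[180:348,160:320],(400,420)); o[:,400:]=cv2.resize(s[160:460,230:430],(400,600))
cv2.imwrite("pics/g3.png",o[:,:,::-1])
```

```text
[ 0.61550251 -0.11034303  0.24568213] [ 3.04289864e-01  9.52579221e-01  3.44186079e-04 -6.22335319e-04] [-0.18  0.5   0.42  1.49  0.    0.44]
```

View pics/g3.png

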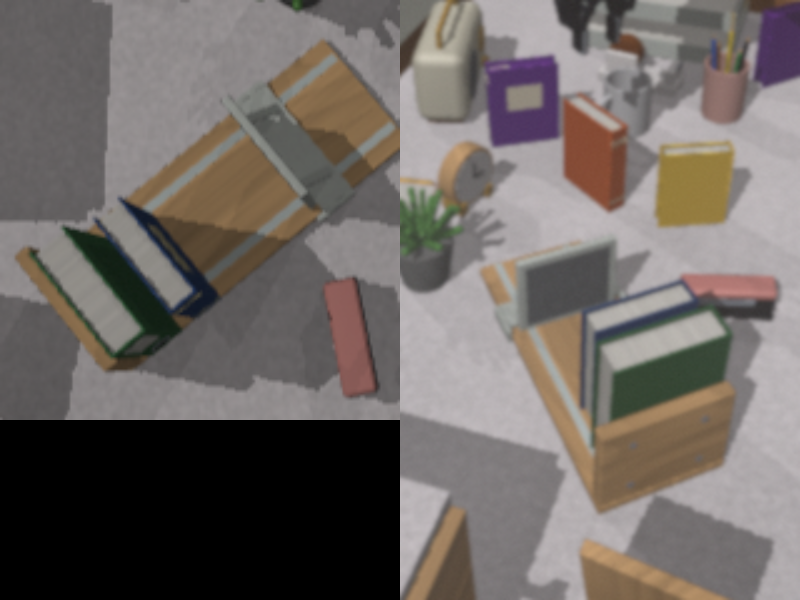

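Green and blue now stand parallel in the rack. Next, the orange book.

step_arm(
  targets=".1 .002 -.002 -.08 0 0 0;.1 .002 -.002 -.16 0 0 0;.1 .002 -.002 -.24 0 0 0;.1 .002 -.002 -.281 0 0 0;.1 .002 -.002 -.281 0 0 0;-.5 .002 -.002 -.281 0 0 0;-.7 .002 -.002 -.281 0 0 0;-1 .002 -.002 -.281 0 0 0;-1 .002 -.002 -.281 0 0 0;-1 .002 -.002 -.281 0 0 0",
)

```text
clock: 12.82
eef_pos: [0.6173, -0.1119, 0.1074]
tool_rot: [0.305, 0.952, 0.0, 0.001]
ft_force: [-0.3, -0.2, -3.6]
grip_width: 0.0293
grasp_force: 61.0
```

step_arm(
  targets="-1 0 0 .04 0 0 0;-1 0 0 .11 0 0 0;-1 0 0 .19 0 0 0;-1 0 0 .27 0 0 0;-1 0 0 .35 0 0 0;-1 0 0 .4 0 0 0;-1 0 0 .4 0 0 0;-1 0 0 .4 0 0 0",
)

```text
clock: 13.48
eef_pos: [0.6175, -0.1123, 0.3085]
tool_rot: [0.305, 0.952, 0.0, 0.003]
ft_force: [-0.9, -1.0, -4.8]
grip_width: 0.029
grasp_force: 61.1
```

step_arm(
  targets="-1 -.03 .07 0 0 0 .14;-1 -.06 .14 0 0 0 .28;-1 -.09 .21 0 0 0 .42;-1 -.11 .28 0 0 0 .56;-1 -.1285 .338 0 0 0 .7;-1 -.1285 .338 0 0 0 .8475;-1 -.1285 .338 0 0 0 .8475;-1 -.1285 .338 0 0 0 .8475",
)

```text
clock: 14.15
eef_pos: [0.5514, 0.0571, 0.304]
tool_rot: [-0.021, 1.0, -0.0, -0.002]
ft_force: [0.0, 0.4, -3.7]
grip_width: 0.0293
grasp_force: 61.2
```

step_arm(
  targets="-1 -.03 .07 0 0 0 .14;-1 -.06 .14 0 0 0 .28;-1 -.09 .21 0 0 0 .42;-1 -.11 .28 0 0 0 .56;-1 -.1285 .32 0 0 0 .7;-1 -.1285 .338 0 0 0 .8475;-1 -.1285 .338 0 0 0 .8475;-1 -.1285 .338 0 0 0 .8475;-1 -.1285 .338 0 0 0 .8475;-1 -.1285 .338 0 0 0 .8475",
)

```text
clock: 14.98
eef_pos: [0.4885, 0.2245, 0.3056]
tool_rot: [-0.346, 0.938, -0.0, -0.0]
ft_force: [-0.2, 0.2, -4.2]
grip_width: 0.029
grasp_force: 61.7
```

step_arm(
  targets="-1 0 .004 -.08 0 0 0;-1 0 .004 -.16 0 0 0;-1 0 .004 -.24 0 0 0;-1 0 .004 -.3 0 0 0;-1 0 .004 -.34 0 0 0;-1 0 .004 -.355 0 0 0;-1 0 .004 -.363 0 0 0;-1 0 .004 -.368 0 0 0;-1 0 .004 -.372 0 0 0;-1 0 .004 -.372 0 0 0",
)

```text
clock: 15.82
eef_pos: [0.49, 0.2266, 0.1282]
tool_rot: [-0.346, 0.938, -0.0, 0.004]
ft_force: [-11.2, -12.1, 35.7]
grip_width: 0.029
grasp_force: 76.5
```

step_arm(
  targets="-1 0 0 -.003 0 0 0;-1 0 0 -.006 0 0 0;-1 0 0 -.006 0 0 0",
)

```text
clock: 16.07
eef_pos: [0.4909, 0.2266, 0.1281]
tool_rot: [-0.346, 0.938, -0.0, 0.006]
ft_force: [-12.8, -14.6, 48.7]
grip_width: 0.0294
grasp_force: 82.0
```

step_arm(
  targets="-1 0 0 .006 0 0 0;-1 0 0 .012 0 0 0;-1 0 0 .012 0 0 0",
)

```text
clock: 16.32
eef_pos: [0.4896, 0.2268, 0.1285]
tool_rot: [-0.346, 0.938, -0.0, 0.003]
ft_force: [-8.3, -8.0, 21.4]
grip_width: 0.0296
grasp_force: 71.6
```

Run:
```python
from h import *
t=bot.camera("top");s=bot.camera("side")
o=np.zeros((600,800,3),np.uint8)
o[:420,:400]=cv2.resize(t[200:326,160:280],(400,420)); o[:,400:]=cv2.resize(s[220:420,290:424],(400,600),interpolation=cv2.INTER_CUBIC)
cv2.imwrite("pics/g4.png",o[:,:,::-1])
```

```text
(no output)
```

View pics/g4.png

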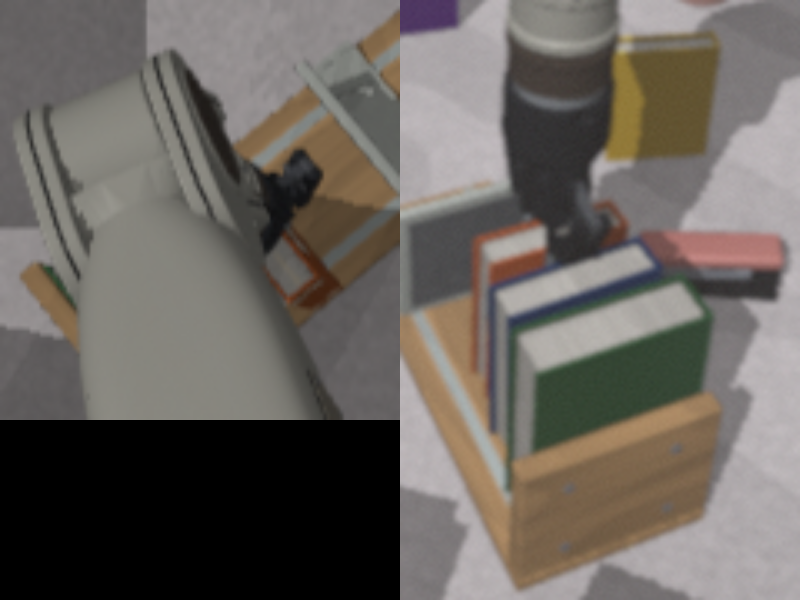

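Run:
```python
from h import *
for yaw in (.7111,):
  for x,y in((.4895,.2268),):
    for z in(.156,.165):
      p=proj("side",toworld([x,y,yaw],[(.056,.015,z),(.056,-.015,z),(-.056,-.015,z),(-.056,.015,z),(.056,.015,z-.144)]))
      print(z,((p-[290,220])*[2.985,3]+[400,0]).round(0).tolist())
```

```text
0.156 [[488.0, 277.0], [471.0, 249.0], [607.0, 208.0], [626.0, 233.0], [486.0, 409.0]]
0.165 [[488.0, 268.0], [471.0, 240.0], [608.0, 199.0], [627.0, 224.0], [486.0, 401.0]]
```

The orange book hangs about 8 mm above the board: the finger's knuckle is sitting on the blue book's top. I'll lift it, shift 9 mm away and lower it again.

step_arm(
  targets="-1 0 0 .02 0 0 0;-1 0 0 .03 0 0 0;-1 .006 -.007 .03 0 0 0;-1 .012 -.014 .03 0 0 0;-1 .012 -.014 .03 0 0 0;-1 .012 -.014 .015 0 0 0;-1 .012 -.014 .005 0 0 0;-1 .012 -.014 0 0 0 0;-1 .012 -.014 0 0 0 0",
)

```text
clock: 17.17
eef_pos: [0.4941, 0.2214, 0.1235]
tool_rot: [-0.348, 0.938, 0.0, 0.0]
ft_force: [0.7, -1.5, 4.9]
grip_width: 0.0291
grasp_force: 61.4
```

step_arm(
  targets="-1 0 0 -.003 0 0 0;-1 0 0 -.006 0 0 0;-1 0 0 -.006 0 0 0",
)

```text
clock: 17.42
eef_pos: [0.4958, 0.2219, 0.1225]
tool_rot: [-0.348, 0.938, 0.0, 0.003]
ft_force: [1.3, -0.1, -0.2]
grip_width: 0.0291
grasp_force: 61.7
```

step_arm(
  targets="-1 0 0 -.003 0 0 0;-1 0 0 -.006 0 0 0;-1 0 0 -.009 0 0 0;-1 0 0 -.009 0 0 0",
)

```text
clock: 17.75
eef_pos: [0.4968, 0.2226, 0.1192]
tool_rot: [-0.348, 0.937, 0.0, 0.004]
ft_force: [-0.4, -0.1, 17.1]
grip_width: 0.0292
grasp_force: 64.5
```

step_arm(
  targets="-1 0 0 .005 0 0 0;-.15 0 0 .005 0 0 0;-.15 0 0 .005 0 0 0;-.15 0 0 .005 0 0 0;-.15 0 0 .03 0 0 0;-.15 0 0 .08 0 0 0;-.15 0 0 .16 0 0 0;-.15 0 0 .2 0 0 0;-.15 0 0 .2 0 0 0",
)

```text
clock: 18.5
eef_pos: [0.4965, 0.2223, 0.2202]
tool_rot: [-0.348, 0.938, 0.0, 0.004]
ft_force: [0.1, -0.1, 1.1]
grip_width: 0.0362
grasp_force: 0.0
```

Run:
```python
from h import *
q=[.5264,.2113,.7111]; p=bot.get_obs()["eef_pos"]; print(p,torack(q,p))
print(toworld(q,[(0,-.035,0),(0,-.0,0),(-.025,-.035,0)]).round(4))
```

```text
[0.49646116 0.22229789 0.22023162] [-0.01550503  0.0278726 ]
[[0.5492 0.1848 0.    ]
 [0.5264 0.2113 0.    ]
 [0.5303 0.1685 0.    ]]
```

step_arm(
  targets="-1 .05 -.034 0 0 0 0;-1 .096 -.064 0 0 0 0;-1 .096 -.064 0 0 0 0;-1 .096 -.064 -.08 0 0 0;-1 .096 -.064 -.16 0 0 0;-1 .096 -.064 -.22 0 0 0;-1 .096 -.064 -.24 0 0 0;-1 .096 -.064 -.24 0 0 0",
)

```text
clock: 19.17
eef_pos: [0.5386, 0.1881, 0.0913]
tool_rot: [-0.348, 0.938, 0.0, -0.005]
ft_force: [0.2, -0.2, 0.5]
grip_width: -0.0001
grasp_force: 0.0
```

step_arm(
  targets="-1 .014 -.016 0 0 0 0;-1 .028 -.032 0 0 0 0;-1 .042 -.049 0 0 0 0;-1 .056 -.066 0 0 0 0;-1 .072 -.083 0 0 0 0;-1 .072 -.083 0 0 0 0",
)

```text
clock: 19.67
eef_pos: [0.5809, 0.1452, 0.0968]
tool_rot: [-0.346, 0.938, -0.001, 0.002]
ft_force: [0.2, -0.4, 0.0]
grip_width: -0.0003
grasp_force: 0.0
```

step_arm(
  targets="-1 -.01 .012 0 0 0 0;-1 -.01 .012 .06 0 0 0;-1 -.01 .012 .14 0 0 0;-1 -.01 .012 .22 0 0 0;-1 -.01 .012 .28 0 0 0;-1 -.01 .012 .28 0 0 0",
)

```text
clock: 20.17
eef_pos: [0.5759, 0.1547, 0.2438]
tool_rot: [-0.348, 0.937, -0.001, 0.007]
ft_force: [0.6, -1.3, 0.8]
grip_width: -0.0003
grasp_force: 0.0
```

step_arm(
  targets="0 -.03 -.07 0 0 0 -.1;0 -.06 -.14 0 0 0 -.2;0 -.09 -.21 0 0 0 -.3;0 -.13 -.28 0 0 0 -.376;0 -.17 -.35 0 0 0 -.376;0 -.2 -.42 0 0 0 -.376;0 -.229 -.48 0 0 0 -.376;0 -.229 -.48 0 0 0 -.376;0 -.229 -.48 0 0 0 -.376",
)

```text
clock: 20.92
eef_pos: [0.4575, -0.0875, 0.2356]
tool_rot: [-0.204, 0.979, -0.0, 0.0]
ft_force: [0.4, -0.1, -0.8]
grip_width: 0.0428
grasp_force: 0.0
```

Run:
```python
from h import *
o_=bot.get_obs();print(o_["eef_pos"],o_["tool_rot"])
t=bot.camera("top");s=bot.camera("side")
o=np.zeros((600,800,3),np.uint8)
o[:420,:400]=cv2.resize(t[190:316,170:290],(400,420),interpolation=cv2.INTER_CUBIC); o[:,400:]=cv2.resize(s[220:420,290:424],(400,600),interpolation=cv2.INTER_CUBIC)
cv2.imwrite("pics/g5.png",o[:,:,::-1])
```

```text
[ 0.45745834 -0.0874559   0.23557716] [-2.04402126e-01  9.78887004e-01 -4.70716362e-05  4.12903560e-05]
```

View pics/g5.png

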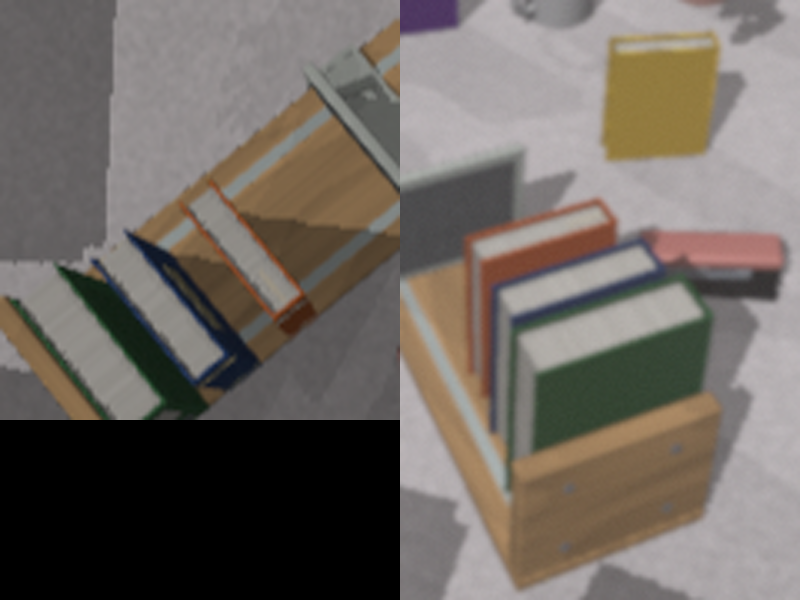

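Three books stand upright in the right order, and the stop is open beyond them. Now the yellow book.

step_arm(
  targets="0 .007 .001 -.06 0 0 0;0 .007 .001 -.14 0 0 0;0 .007 .001 -.22 0 0 0;0 .007 .001 -.275 0 0 0;0 .007 .001 -.285 0 0 0;-.5 .007 .001 -.285 0 0 0;-.7 .007 .001 -.285 0 0 0;-1 .007 .001 -.285 0 0 0;-1 .007 .001 -.285 0 0 0;-1 .007 .001 -.285 0 0 0",
)

```text
clock: 21.85
eef_pos: [0.4633, -0.0861, 0.0945]
tool_rot: [-0.206, 0.979, -0.001, 0.001]
ft_force: [-0.0, -0.5, -0.7]
grip_width: 0.0253
grasp_force: 61.0
```

step_arm(
  targets="-1 0 0 .04 0 0 0;-1 0 0 .11 0 0 0;-1 0 0 .19 0 0 0;-1 0 0 .27 0 0 0;-1 0 0 .35 0 0 0;-1 0 0 .4 0 0 0;-1 0 0 .4 0 0 0;-1 0 0 .4 0 0 0",
)

```text
clock: 22.52
eef_pos: [0.4631, -0.0863, 0.2954]
tool_rot: [-0.206, 0.979, -0.001, 0.003]
ft_force: [-0.1, -0.8, -2.8]
grip_width: 0.0252
grasp_force: 61.2
```

step_arm(
  targets="-1 .02 .07 0 0 0 .1;-1 .04 .15 0 0 0 .2;-1 .06 .23 0 0 0 .3;-1 .08 .31 0 0 0 .382;-1 .1 .38 0 0 0 .382;-1 .12 .45 0 0 0 .382;-1 .136 .508 0 0 0 .382;-1 .136 .508 0 0 0 .382;-1 .136 .508 0 0 0 .382;-1 .136 .508 0 0 0 .382",
)

```text
clock: 23.35
eef_pos: [0.5291, 0.1676, 0.2912]
tool_rot: [-0.35, 0.937, -0.0, -0.002]
ft_force: [-0.3, -0.3, -1.7]
grip_width: 0.0256
grasp_force: 61.0
```

step_arm(
  targets="-1 0 0 -.08 0 0 0;-1 0 0 -.16 0 0 0;-1 0 0 -.24 0 0 0;-1 0 0 -.3 0 0 0;-1 0 0 -.34 0 0 0;-1 0 0 -.355 0 0 0;-1 0 0 -.362 0 0 0;-1 0 0 -.366 0 0 0;-1 0 0 -.366 0 0 0",
)

```text
clock: 24.1
eef_pos: [0.531, 0.1678, 0.1113]
tool_rot: [-0.35, 0.937, -0.0, 0.001]
ft_force: [-0.1, -0.0, -2.4]
grip_width: 0.0254
grasp_force: 61.1
```

step_arm(
  targets="-1 0 0 -.004 0 0 0;-1 0 0 -.008 0 0 0;-1 0 0 -.011 0 0 0;-1 0 0 -.011 0 0 0",
)

```text
clock: 24.43
eef_pos: [0.5304, 0.1683, 0.1049]
tool_rot: [-0.35, 0.937, -0.0, 0.001]
ft_force: [0.2, -0.7, -2.0]
grip_width: 0.0255
grasp_force: 61.3
```

step_arm(
  targets="-1 0 0 -.002 0 0 0;-1 0 0 -.004 0 0 0;-1 0 0 -.006 0 0 0;-1 0 0 -.006 0 0 0",
)

```text
clock: 24.77
eef_pos: [0.5307, 0.1684, 0.1047]
tool_rot: [-0.35, 0.937, 0.0, 0.002]
ft_force: [-3.4, -1.3, 14.2]
grip_width: 0.0254
grasp_force: 63.2
```

step_arm(
  targets="-1 0 0 .005 0 0 0;-.15 0 0 .005 0 0 0;-.15 0 0 .005 0 0 0;-.15 0 0 .005 0 0 0;-.15 0 0 .03 0 0 0;-.15 0 0 .08 0 0 0;-.15 0 0 .16 0 0 0;-.15 0 0 .24 0 0 0;-.15 0 0 .28 0 0 0;-.15 0 0 .28 0 0 0",
)

```text
clock: 25.6
eef_pos: [0.5329, 0.169, 0.2473]
tool_rot: [-0.35, 0.937, -0.0, 0.005]
ft_force: [-0.4, -0.5, -0.1]
grip_width: 0.0366
grasp_force: 0.0
```

step_arm(
  targets="-1 .03 -.02 0 0 0 -.15;-1 .06 -.04 0 0 0 -.3;-1 .09 -.066 0 0 0 -.45;-1 .09 -.066 0 0 0 -.6;-1 .09 -.066 0 0 0 -.75;-1 .09 -.066 0 0 0 -.9;-1 .09 -.066 0 0 0 -1;-1 .09 -.066 0 0 0 -1",
)

```text
clock: 26.27
eef_pos: [0.5745, 0.1349, 0.2397]
tool_rot: [0.036, 0.999, -0.0, -0.001]
ft_force: [-0.2, 0.4, -0.7]
grip_width: -0.0
grasp_force: 0.0
```

step_arm(
  targets="-1 .03 -.02 0 0 0 -.15;-1 .06 -.04 0 0 0 -.3;-1 .09 -.066 0 0 0 -.45;-1 .09 -.066 0 0 0 -.6;-1 .09 -.066 0 0 0 -.75;-1 .09 -.066 0 0 0 -.9;-1 .09 -.066 0 0 0 -1;-1 .09 -.066 0 0 0 -1",
)

```text
clock: 26.93
eef_pos: [0.6197, 0.102, 0.2402]
tool_rot: [0.414, 0.91, -0.0, -0.001]
ft_force: [0.4, 0.2, -0.3]
grip_width: 0.0
grasp_force: 0.0
```

Run:
```python
from h import *
q=[.5264,.2113,.7111]; o=bot.get_obs(); p=o["eef_pos"]; print(p,torack(q,p),o["tool_rot"].round(3))
t=bot.camera("top"); cv2.imwrite("pics/t6.png",t[:,:,::-1])
hsv=cv2.cvtColor(t,cv2.COLOR_RGB2HSV)
print(toworld(q,[(0,-.15,0)]))
# stop: predicted pixel of the top inner edge for some y; find bright edge along rack y at x=0.03,z=.125
for y in np.arange(-.14,-.06,.004):
    v=[int(t[int(round(b)),int(round(a))].sum()/3) for x in(-.02,.02,.05) for a,b in proj("top",toworld(q,[(x,y,.125)]))]
    print(round(y,3),v)
```

```text
[0.61970475 0.10201958 0.24022474] [-0.00063196 -0.14369269] [ 0.414  0.91  -0.    -0.001]
[[0.62430014 0.09765334 0.        ]]
-0.14 [124, 127, 128]
-0.136 [125, 129, 129]
-0.132 [127, 129, 129]
-0.128 [128, 129, 129]
-0.124 [128, 129, 129]
-0.12 [128, 129, 130]
-0.116 [129, 129, 129]
-0.112 [129, 129, 129]
-0.108 [129, 129, 129]
-0.104 [129, 128, 130]
-0.1 [130, 130, 130]
-0.096 [129, 129, 129]
-0.092 [129, 129, 129]
-0.088 [130, 129, 131]
-0.084 [130, 130, 130]
-0.08 [130, 130, 132]
-0.076 [130, 130, 133]
-0.072 [130, 130, 134]
-0.068 [129, 130, 136]
-0.064 [130, 132, 137]
-0.06 [129, 131, 138]
```

step_arm(
  targets="-1 0 0 -.08 0 0 0;-1 0 0 -.16 0 0 0;-1 0 0 -.24 0 0 0;-1 0 0 -.28 0 0 0;-1 0 0 -.284 0 0 0;-1 0 0 -.284 0 0 0",
)

```text
clock: 27.48
eef_pos: [0.6186, 0.1019, 0.0977]
tool_rot: [0.414, 0.91, -0.001, -0.002]
ft_force: [0.7, -0.5, 1.0]
grip_width: -0.0
grasp_force: 0.0
```

step_arm(
  targets="-1 -.013 .015 0 0 0 0;-1 -.026 .03 0 0 0 0;-1 -.039 .045 0 0 0 0;-1 -.052 .06 0 0 0 0;-1 -.065 .076 0 0 0 0;-1 -.065 .076 0 0 0 0",
)

```text
clock: 27.98
eef_pos: [0.5865, 0.1424, 0.1008]
tool_rot: [0.414, 0.91, 0.001, 0.0]
ft_force: [-1.0, 0.3, -0.1]
grip_width: 0.0
grasp_force: 0.0
```

Run:
```python
from h import *
q=[.5264,.2113,.7111]; o=bot.get_obs(); p=o["eef_pos"]; print(p,torack(q,p),o["ft_force"])
```

```text
[0.58649353 0.14235574 0.10084206] [ 0.00053184 -0.09145633] [-0.9908534   0.30478734 -0.06371028]
```

step_arm(
  targets="-1 -.007 .008 0 0 0 0;-1 -.014 .016 0 0 0 0;-1 -.021 .025 0 0 0 0;-1 -.028 .033 0 0 0 0;-1 -.036 .042 0 0 0 0;-1 -.043 .05 0 0 0 0;-1 -.05 .058 0 0 0 0;-1 -.057 .066 0 0 0 0;-1 -.064 .075 0 0 0 0;-1 -.072 .083 0 0 0 0",
)

```text
clock: 28.82
eef_pos: [0.5516, 0.1822, 0.0995]
tool_rot: [0.415, 0.91, 0.0, 0.0]
ft_force: [4.4, -1.5, 0.8]
grip_width: -0.0002
grasp_force: 1.9
```

Run:
```python
from h import *
q=[.5264,.2113,.7111]; o=bot.get_obs(); p=o["eef_pos"]; print(p,torack(q,p),o["ft_force"])
```

```text
[0.55158946 0.18217303 0.09954244] [ 7.44242971e-05 -3.85082291e-02] [ 4.37136081 -1.47827894  0.81658938]
```

step_arm(
  targets="-1 -.004 .005 0 0 0 0;-1 -.008 .009 0 0 0 0;-1 -.012 .014 0 0 0 0;-1 -.016 .018 0 0 0 0;-1 -.02 .023 0 0 0 0;-1 -.024 .027 0 0 0 0;-1 -.028 .032 0 0 0 0;-1 -.032 .037 0 0 0 0;-1 -.036 .041 0 0 0 0;-1 -.039 .045 0 0 0 0",
)

```text
clock: 29.65
eef_pos: [0.5329, 0.2038, 0.0995]
tool_rot: [0.415, 0.91, 0.0, 0.001]
ft_force: [6.0, -2.6, -0.3]
grip_width: -0.0
grasp_force: 3.0
```

Run:
```python
from h import *
q=[.5264,.2113,.7111]; o=bot.get_obs(); p=o["eef_pos"]; print(p,torack(q,p),o["ft_force"])
```

```text
[0.53288659 0.2037957  0.0995451 ] [ 1.67100471e-05 -9.91917795e-03] [ 5.99992984 -2.6104046  -0.27898089]
```

step_arm(
  targets="-1 -.004 .005 0 0 0 0;-1 -.008 .009 0 0 0 0;-1 -.012 .014 0 0 0 0;-1 -.016 .018 0 0 0 0;-1 -.02 .023 0 0 0 0;-1 -.024 .027 0 0 0 0;-1 -.028 .032 0 0 0 0;-1 -.032 .037 0 0 0 0;-1 -.035 .041 0 0 0 0;-1 -.035 .041 0 0 0 0",
)

```text
clock: 30.48
eef_pos: [0.5163, 0.2232, 0.0996]
tool_rot: [0.415, 0.91, -0.001, 0.002]
ft_force: [8.9, -5.1, -0.3]
grip_width: 0.0001
grasp_force: 4.7
```

step_arm(
  targets="-1 -.002 .002 0 0 0 0;-1 -.004 .004 0 0 0 0;-1 -.006 .007 0 0 0 0;-1 -.006 .007 0 0 0 0",
)

```text
clock: 30.82
eef_pos: [0.5137, 0.2262, 0.0996]
tool_rot: [0.416, 0.909, -0.001, 0.003]
ft_force: [9.7, -5.1, 0.1]
grip_width: -0.0
grasp_force: 5.4
```

Run:
```python
from h import *
q=[.5264,.2113,.7111]; o=bot.get_obs(); p=o["eef_pos"]; print(p,torack(q,p),o["ft_force"])
```

```text
[0.51369337 0.22623851 0.09958998] [0.00012277 0.01961129] [ 9.66774361 -5.09457194  0.1470421 ]
```

step_arm(
  targets="-1 -.002 .002 0 0 0 0;-1 -.004 .004 0 0 0 0;-1 -.006 .007 0 0 0 0;-1 -.008 .009 0 0 0 0;-1 -.008 .009 0 0 0 0",
)

```text
clock: 31.23
eef_pos: [0.5099, 0.2308, 0.0996]
tool_rot: [0.416, 0.909, -0.001, 0.003]
ft_force: [10.7, -6.0, -1.2]
grip_width: -0.0001
grasp_force: 5.5
```

step_arm(
  targets="-1 -.002 .002 0 0 0 0;-1 -.004 .004 0 0 0 0;-1 -.004 .004 0 0 0 0",
)

```text
clock: 31.48
eef_pos: [0.5099, 0.2307, 0.0997]
tool_rot: [0.417, 0.909, -0.002, 0.006]
ft_force: [15.4, -12.9, -3.5]
grip_width: 0.0002
grasp_force: 9.2
```

step_arm(
  targets="-1 -.002 .002 0 0 0 0;-1 -.003 .004 0 0 0 0;-1 -.003 .004 0 0 0 0",
)

```text
clock: 31.73
eef_pos: [0.5099, 0.2307, 0.0998]
tool_rot: [0.417, 0.909, -0.003, 0.008]
ft_force: [19.2, -16.8, -4.1]
grip_width: 0.0002
grasp_force: 12.3
```

step_arm(
  targets="-1 .01 -.012 0 0 0 0;-1 .03 -.036 0 0 0 0;-1 .055 -.064 0 0 0 0;-1 .08 -.093 0 0 0 0;-1 .08 -.093 0.06 0 0 0;-1 .08 -.093 .14 0 0 0;-1 .08 -.093 .22 0 0 0;-1 .08 -.093 .3 0 0 0",
)

```text
clock: 32.4
eef_pos: [0.5414, 0.19, 0.2495]
tool_rot: [0.415, 0.91, -0.001, -0.003]
ft_force: [1.2, -0.6, 0.4]
grip_width: 0.0003
grasp_force: 0.0
```

step_arm(
  targets="-1 0 -.08 0 0 0 0;-1 0 -.16 0 0 0 0;-1 0 -.24 0 0 0 0;-1 0 -.32 0 0 0 0;-1 0 -.4 0 0 0 0;-1 0 -.48 0 0 0 0;-1 0 -.56 0 0 0 0;-1 0 -.64 0 0 0 0;-1 0 -.64 0 0 0 0",
)

```text
clock: 33.15
eef_pos: [0.5419, -0.1354, 0.248]
tool_rot: [0.418, 0.908, -0.001, -0.002]
ft_force: [0.6, 0.9, 0.3]
grip_width: -0.0001
grasp_force: 0.0
```

Run:
```python
from h import *
q=[.5264,.2113,.7111]
t=bot.camera("top"); s=bot.camera("side"); cv2.imwrite("pics/tf.png",t[:,:,::-1]); cv2.imwrite("pics/sf.png",s[:,:,::-1])
hsv=cv2.cvtColor(t,cv2.COLOR_RGB2HSV); hs=cv2.cvtColor(s,cv2.COLOR_RGB2HSV)
# hue profile along rack y on top-image, at each book's top height; then predicted outlines vs. colour masks
L={"green":(.130,.042,.172,.156,(40,85)),"blue":(.120,.034,.158,.118,(105,128)),"orange":(.112,.030,.144,.086,(3,14)),"yellow":(.100,.026,.130,.058,(20,33))}
for k,(d,th,h,y,(a,b)) in L.items():
    for nm,H in(("top",hsv),("side",hs)):
        m=((H[...,0]>=a)&(H[...,0]<=b)&(H[...,1]>110)).astype(np.uint8)
        # spine face polygon (front) and covers: predicted hull bbox vs mask bbox near it
        P=toworld(q,[(-.075+i*d,y+j*th/2,.012+l*h) for i in(0,1) for j in(-1,1) for l in(0,1)])
        p=proj(nm,P); x0,y0=(p.min(0)-14).astype(int); x1,y1=(p.max(0)+14).astype(int)
        hull=np.zeros_like(m); cv2.fillConvexPoly(hull,cv2.convexHull(p.astype(np.float32)).astype(int),1)
        v,u=np.nonzero(m[y0:y1,x0:x1]); 
        print(k,nm,"pred",p.min(0).round(0),p.max(0).round(0),"mask",(u.min()+x0,v.min()+y0,u.max()+x0,v.max()+y0,len(u)),"inside",round(float((m*hull)[y0:y1,x0:x1].sum()/len(u)),2))
# profile
for x in(-.02,.02):
  for y in np.arange(.02,.18,.004):
    z=.125 if y<.045 else .142 if y<.071 else .156 if y<.101 else .170 if y<.135 else .184
    a,b=np.round(proj("top",toworld(q,[(x,y,z)]))[0]).astype(int); print(round(y,3),t[b,a].tolist(),end=" ")
  print()
```

```text
green top pred [169. 271.] [230. 325.] mask (np.int64(181), np.int64(273), np.int64(221), np.int64(323), 52) inside 1.0Traceback (most recent call last):
  File "<stdin>", line 15, in <module>
    return umr_minimum(a, axis, None, out, keepdims, initial, where)
ValueError: zero-size array to reduction operation minimum which has no identity
```

Run:
```python
from h import *
q=[.5264,.2113,.7111]
for nm,f in(("top","tf"),("side","sf")):
    t=cv2.imread(f"pics/{f}.png")
    def line(pts):
        p=proj(nm,toworld(q,pts)).astype(np.float32); return cv2.remap(t,p[None,:,0],p[None,:,1],cv2.INTER_LINEAR)[0].astype(int)[:,::-1]
    print(nm,"covers: y profile at x=0")
    for k,c,th,z in(("green",.156,.042,.184),("blue",.118,.034,.170),("orange",.086,.030,.156),("yellow",.058,.026,.142),("stop",.04,.010,.125)):
        ys=np.arange(c-th/2-.008,c+th/2+.0081,.002); print(k,[(round((y-c)*1000),*v.tolist()) for y,v in zip(ys,line([(0,y,z) for y in ys]))])
    print("x profile, spine end at -75")
    for k,c,z in(("green",.156,.184),("blue",.118,.170),("orange",.086,.156),("yellow",.058,.142)):
        xs=np.arange(-.097,-.05,.003); print(k,[(round(x*1000),*v.tolist()) for x,v in zip(xs,line([(x,c,z) for x in xs]))])
```

```text
top covers: y profile at x=0
green [(-29, 95, 93, 91), (-27, 72, 72, 76), (-25, 35, 43, 59), (-23, 23, 36, 39), (-21, 27, 49, 34), (-19, 58, 83, 61), (-17, 113, 117, 108), (-15, 136, 134, 129), (-13, 142, 139, 134), (-11, 142, 139, 135), (-9, 142, 139, 135), (-7, 143, 140, 135), (-5, 142, 140, 135), (-3, 142, 140, 135), (-1, 143, 140, 135), (1, 143, 139, 135), (3, 142, 139, 135), (5, 142, 139, 135), (7, 142, 139, 135), (9, 142, 139, 134), (11, 142, 140, 134), (13, 141, 137, 133), (15, 119, 116, 112), (17, 79, 83, 76), (19, 61, 74, 54), (21, 92, 89, 60), (23, 126, 103, 72), (25, 127, 102, 74), (27, 112, 95, 76), (29, 93, 87, 83)]
blue [(-25, 94, 93, 89), (-23, 89, 79, 74), (-21, 87, 59, 45), (-19, 69, 42, 34), (-17, 36, 38, 56), (-15, 65, 73, 91), (-13, 117, 117, 119), (-11, 134, 132, 128), (-9, 139, 136, 131), (-7, 143, 140, 135), (-5, 144, 141, 136), (-3, 144, 142, 136), (-1, 145, 142, 137), (1, 144, 141, 137), (3, 135, 133, 128), (5, 105, 103, 99), (7, 100, 98, 94), (9, 98, 96, 93), (11, 98, 96, 93), (13, 74, 74, 76), (15, 39, 45, 58), (17, 23, 34, 43), (19, 27, 48, 35), (21, 56, 7
[... 5776 characters left out ...]
[(-97, 186, 133, 129), (-94, 185, 131, 127), (-91, 180, 128, 124), (-88, 166, 119, 115), (-85, 142, 102, 100), (-82, 110, 84, 84), (-79, 93, 73, 76), (-76, 102, 77, 75), (-73, 125, 83, 73), (-70, 141, 100, 87), (-67, 156, 139, 131), (-64, 165, 160, 154), (-61, 170, 167, 161), (-58, 169, 165, 160), (-55, 171, 166, 160), (-52, 173, 169, 163)]
yellow [(-97, 172, 118, 114), (-94, 173, 119, 115), (-91, 174, 119, 116), (-88, 173, 119, 114), (-85, 170, 117, 111), (-82, 164, 119, 111), (-79, 168, 136, 129), (-76, 172, 143, 127), (-73, 166, 132, 97), (-70, 161, 128, 95), (-67, 159, 134, 117), (-64, 163, 141, 129), (-61, 164, 141, 132), (-58, 163, 141, 131), (-55, 167, 145, 136), (-52, 167, 145, 137)]
```

Both camera profiles show the covers touching, with each book within about 2 mm of its predicted place in y (4–8 mm from the side camera, with all books offset the same way). The spines are at x ≈ -75 mm, and the stop is against the yellow book. I'm handing it in.

```bash
python3 -c "
from workcell import bot
print(bot.job_done())"
```

```text
the job is handed in; nothing more can be done
None
```

I handed the job in at about 33 s; no verdict came back, but the last camera check showed green, blue, orange and yellow upright in order from the fixed end, spines at the front edge, covers touching and the stop snug against the yellow book.

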